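Lock the relief valve's adjusting screw with its jam nut

ROBOT

A 7-joint arm with a two-finger parallel gripper is mounted at the origin on the work surface. World frame = base frame: x ahead of the robot, y to its left, z up, the work surface at z = 0. Lengths are in m, angles in rad, forces in N, time in s.
With the tool pointing down it reaches from about 0.425 to 0.975 m from the base axis. Payload 16.7 kg.
Tool frame: the origin (TCP) lies midway between the tips of the shut fingers; the grasp point (between the pads) lies pinch_z behind it (pinch_z is the distance from the TCP to the grasp point, in m); z points along the fingers, y is the line along which they close (so a half turn about z gives the same grasp; the last joint's range is limited). The gripper opens to 85 mm and grips with 20 to 120 N. Pads are 22 mm wide; open, the fingers measure 114 mm over their backs; the gripper's body (76 mm by 85 mm) begins 54 mm behind the grasp point. The pads swing forward as they close: fully open they stand 13 mm farther back than shut.
Start: joints at [-1.423, 0.426, 0.074, 1.606, -0.034, 1.111, -0.067], TCP at [0.197, 0.645, 0.231] pointing down, gripper open.
Joint ranges: [-2.85, 2.85], [-0.5, 2.14], [-1.23, 1.37], [0.21, 2.46], [-1.02, 4.16], [0.16, 2.05], [-2.73, 2.73]. Speed limits (rad/s): [1.89, 1.89, 2.39, 2.39, 3.01, 3.01, 3.01].

INTERFACE

Orientations are given as a rotation vector (axis times angle).
In Python, from plant import * gives the robot as it stands.
- The arm moves only by the tool apply_moves, never from a script. Its argument "steps" is a list that holds one entry, the list of rows, each a list of 5 numbers: the closure, from -1 (fully open) to 1 (shut), then the shift along the world's x, y, z in mm, then the turn about the world's z in degrees. A call has 1 to 5 rows; each row shifts and turns the commanded pose from where the row before left it; what a row does not reach is not made up. A row lasts 1/10 s, in which the tool goes at most 50 mm and 8.59 degrees, less where a joint would pass 70% of its speed; a pose out of reach is approached as far as the arm can. A call is refused whole if a number of a shift passes 50 or a number of a turn 8.59, either way. A call with a gripper value outside its range is refused whole. The fingers move at their own pace and stop on an object; "newtons" is the grip in N (left out, the last holds). Time passes only in rows, so rows that do not move let the fingers close. It gives the time, the measured TCP pose, the force, the opening and the grip force at its end, in the units of the state.
- sense(): the state, without advancing time (a new reading comes with each control period).
- grab_frame(name): name is "side" or "top" or "wrist"; returns a dict with "img" (420x560x3 uint8, red, green, blue), "depth" (420x560 float32, m along the optical axis (not along the pixel's ray), 0 where there is no reading), "camera_matrix" (3x3 intrinsics, pixels), "T" (4x4, takes a point from camera to world coordinates); the wrist camera has in their place "mount" (4x4, takes a point from camera to tool coordinates, whose origin is the TCP and whose axes are the flange's). Camera axes: x right, y up, looking along -z (the intrinsics and any distortion apply to the point x, -y, -z); pixel columns grow to the right and rows downward; lengths in m; the calibration is good to about 2 mm. The wrist camera is an equidistant fisheye: a pixel r from the principal point sees the ray r / f radians off the axis. A picture is of the moment at which its call begins: read the wrist's pose just before it.
- finish_job(): hands the job in; it is judged then, once.
The state is a dict: "clock": time; "joints": joint angles; "qvel": joint speeds; "joint_efforts": joint torques, N m; "eef_pos": TCP position; "orientation": TCP orientation; "wrist_force": force on the tool from outside, world axes, zero at the start; "torque": the same for the moment, N m; "width": finger opening in m; "gripper_force": force on a finger pad.
Only numpy, scipy, OpenCV 4.12 (cv2) and the standard library are available. Lean on these libraries where they do the work, as an engineer would, in place of code of your own. Each camera call takes 0.05 s, during which the arm holds its last target. There are 200 camera calls.

TASK

On the pump test bench, drop the red holding key over the flat tang of the relief valve's adjusting screw, with its arm in the yellow fork, so that the screw cannot turn. Then swing the lever of the jam nut clockwise (seen from above) until the nut meets the bonnet, and tighten it gently with about 11 N at the knob of the lever: under 9 N leaves it loose and over 14 N may strip the thread. Leave the key seated on the screw, do not let the screw turn by more than 20 degrees, and leave the other things on the bench where they are.

Things in the scene. Friction and masses are not known exactly. Their poses are not given: they have to be found in the camera images.
- key: Loose red holding key, 120 g, flat on the bench. Head 49 (its x) x 24 (y) x 24 mm tall; blind slot in its underside 39 (x) x 10 (y) x 18 mm deep, centred. Arm: bar 10 mm wide, 14 tall, flush below, along +x to 101 mm, white dot near its end. Origin: centre of the head's underside, z up. Grip the head across its 24 mm (y).
- key_roof (a point): Middle of the roof of the key's slot, 18 mm above the key's origin; it meets tang_top when the key is seated: the key's x then runs along the tang's x, slot over the tang, underside 130 mm above the bench, arm resting in the fork.
- key_end (a point): Point in the end of the key's arm, 98.5 mm along the key's x from its origin, 7 mm above its underside.
- relief_valve: Fixed grey relief valve, two dark pipe flanges along its x (174 mm over all), foot 150 x 90 mm. Origin: centre of underside, z up. The adjusting screw stands upright on its z axis; bonnet top at 100 mm. On its +y side a fork takes the key's arm: two yellow cheeks, tops at 151 mm, gap 16 mm, 86 mm from the screw axis, floor between them at 129 mm.
- tang_top (a point): Middle of the top of the brass screw's flat tang, 148 mm above the bench; tang 36 mm long (point x, points to the fork within 2 degrees), 8 thick, 22 tall, top edge rounded. The screw turns at 0.12 N m: only the seated key stops the tightening nut from taking it along. The key has play: the screw gives up to about 12 degrees before it is held.
- tang_end (a point): Point at the end of the tang nearest the fork, 18 mm from the screw axis: shows how far the screw has turned (6.2 mm = 20 degrees).
- nut_knob (a point): Centre of the top (150 mm above the bench) of the black upright knob on the jam nut's steel lever: cylinder 16 mm across, 46 tall, 72 mm from the screw axis. Site x points outward along the lever, a 10 mm bar whose axis is at height 110 mm. The lever starts 42 to 92 degrees clockwise from the valve's +x, away from the fork. Clockwise from above tightens.
- jam_nut (a joint): Tightening of the nut since it met the bonnet, rad; 0 while running down. It runs down at 1 N or less at the knob for 0.4 to 0.7 rad (unseen in the poses; the screw's play adds), stops until 7 N at the knob, then yields 0.014 rad (1 mm at the knob) per further 1 N: about 9 N 0.03, 11 N 0.07, 14 N 0.11. Stays as left. 0.03 to 0.12 is tight, beyond strips.
- spanner: steel open-end wrench, 200 mm long, lying on the bench: leave it alone. Origin: middle of its underside.
- flange: dark flat ring flange, 110 mm across, 14 mm thick: leave it alone. Origin: middle of its underside.
- coupling: light grey pipe coupling, 58 mm across, 55 mm tall, standing: leave it alone. Origin: middle of its underside.
- union_nut: dark union nut ring, 72 mm across, 28 mm tall: leave it alone. Origin: middle of its underside.
- ball_valve: dark plastic ball valve with a red bar handle on top, about 110 mm long, 74 mm tall: leave it alone. Origin: middle of its underside.
- driver: screwdriver, 190 mm long, lying at the left: leave it alone. Origin: middle of its underside.
There are look-alikes about, which are no part of the job. Several things look just like the key: the one meant starts nearest to the robot's base.

How it is judged:
By the outcome, as a careful person would: the job done as asked, in the order asked, and still so for the second after the job is handed in, with the robot touching nothing.
It also fails if it takes over 59 s, if anything falls off the work surface, if the arm or the gripper's body presses on something with over 40 N, if the wrist force passes 120 N, or if a joint passes its speed limit or range.

## Working session

There is one attempt and no reset: what is moved stays moved. The work goes in short steps, Python scripts to look and compute and a tool call to move; the robot and the scene stay as the last step left them, time stands still between calls to the robot, and variables do not carry over. Pictures are saved under pics/ and viewed, at most 13 in all, crops included, and the job is handed in when it is done.

Besides the shell and the picture viewer there is one more tool, called after "Call:" by a JSON object that holds its "name" and its "arguments". apply_moves: Moves the arm, as the interface text tells. Its arguments: {"type":"object","properties":{"steps":{"type":"array"},"newtons":{"type":"number"}},"required":["steps"]}

```bash
mkdir -p pics; ls; cat > h.py <<'E'
from plant import *
import numpy as np, cv2
from scipy.spatial.transform import Rotation as R
def save(n,img): cv2.imwrite('pics/'+n+'.png',img[:,:,::-1])
def cloud(f):
    # world xyz for each pixel (fixed cameras)
    K=f['camera_matrix'];d=f['depth'];h,w=d.shape
    u,v=np.meshgrid(np.arange(w),np.arange(h))
    P=np.stack([(u-K[0,2])/K[0,0]*d,-(v-K[1,2])/K[1,1]*d,-d],-1)
    return P@f['T'][:3,:3].T+f['T'][:3,3]
def onplane(f,u,v,z):
    K=f['camera_matrix'];r=f['T'][:3,:3]@np.array([(u-K[0,2])/K[0,0],-(v-K[1,2])/K[1,1],-1]);o=f['T'][:3,3]
    return o+r*(z-o[2])/r[2]
def proj(f,p):
    K=f['camera_matrix'];c=f['T'][:3,:3].T@(np.asarray(p)-f['T'][:3,3])
    return K[0,2]+K[0,0]*c[0]/-c[2],K[1,2]-K[1,1]*c[1]/-c[2]
E
python3 - <<'E'
from h import *
import pickle
s=sense();print(s)
for n in('top','side'):
    f=grab_frame(n);save(n+'0',f['img']);pickle.dump(f,open(n+'0.pkl','wb'));print(f['T'],f['camera_matrix'])
E
```

```text
pics
{'clock': 0.0, 'joints': array([-1.42350081,  0.42671588,  0.07382546,  1.6066105 , -0.03413012,
        1.11080706, -0.06706881]), 'qvel': array([ 0.00022604,  0.0002288 , -0.00070857,  0.00028231,  0.0016292 ,
        0.00282408,  0.00090403]), 'joint_efforts': array([ 6.99459903e-06, -9.49856544e+01,  3.76135826e+00, -4.63493121e+01,
        1.93600607e-02,  1.05181788e-02,  4.69469148e-05]), 'eef_pos': array([0.19729193, 0.64509215, 0.23061905]), 'orientation': array([-4.64461906e-01, -3.10693330e+00,  2.00363200e-03]), 'wrist_force': array([0.43006898, 1.16008281, 0.32014822]), 'torque': array([-0.003587  , -0.06188323, -0.01203883]), 'gripper_force': 0.0, 'width': 0.08532342072110806}
[[ 0.07247016  0.97632135 -0.20382514  0.2944203 ]
 [-0.99735902  0.07192364 -0.01009775  0.13665453]
 [ 0.00480119  0.20401863  0.97895523  1.4586986 ]
 [ 0.          0.          0.          1.        ]] [[484.6132184    0.         281.79117225]
 [  0.         484.6132184  211.0657471 ]
 [  0.           0.           1.        ]]
[[-0.96660346  0.17032409 -0.19148747  0.27136151]
 [-0.25625075 -0.65298166  0.71270646  1.27384938]
 [-0.00364673  0.73797334  0.67482001  1.17168792]
 [ 0.          0.          0.          1.        ]] [[479.9432133    0.         277.16327099]
 [  0.         479.9432133  212.28277851]
 [  0.           0.           1.        ]]
```

View pics/top0.png

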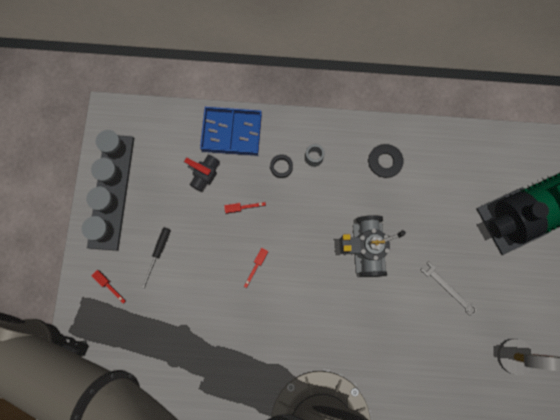

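View pics/side0.png

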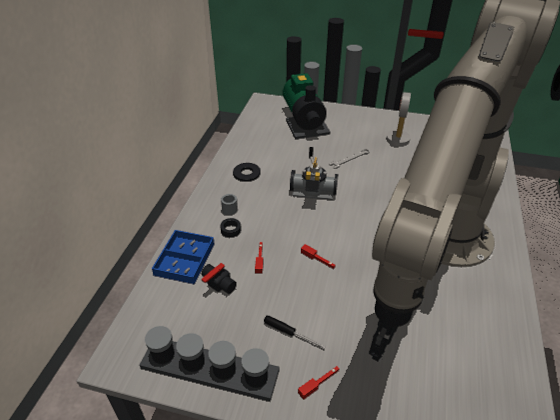

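The top view shows three red keys at about (257,265), (245,208) and (108,286). The valve is at (373,243), with its fork to the left at (347,243) and the knob to the right at (402,234). Next I'll measure these.

```bash
python3 - <<'E'
from h import *
import pickle
f=pickle.load(open('top0.pkl','rb'));P=cloud(f);img=f['img'];hsv=cv2.cvtColor(img,cv2.COLOR_RGB2HSV)
m=(((hsv[...,0]<8)|(hsv[...,0]>172))&(hsv[...,1]>140)&(hsv[...,2]>80)).astype(np.uint8)
n,l,st,c=cv2.connectedComponentsWithStats(m)
for i in range(1,n):
    if st[i,4]<40: continue
    ys,xs=np.where(l==i);p=P[ys,xs];
    r=cv2.minAreaRect(np.stack([xs,ys],1).astype(np.float32))
    print(c[i],st[i,4],onplane(f,*c[i],.015),p[:,2].min(),p[:,2].max(),r)
# valve
y=((hsv[...,0]>18)&(hsv[...,0]<34)&(hsv[...,1]>140)&(hsv[...,2]>90)).astype(np.uint8)
n,l,st,c=cv2.connectedComponentsWithStats(y)
for i in range(1,n):
    if st[i,4]<4: continue
    ys,xs=np.where(l==i);print('yel',c[i],st[i],onplane(f,*c[i],.151),onplane(f,*c[i],.148),P[ys,xs].mean(0))
a=cv2.resize(img[200:290,230:420],None,fx=4,fy=4,interpolation=cv2.INTER_CUBIC);save('crop0',a)
sub=P[210:285,330:415];
for z0,z1 in((.095,.105),(.126,.135),(.14,.156)):
    q=np.argwhere((sub[...,2]>z0)&(sub[...,2]<z1));print(z0,len(q),[(a[1]+330,a[0]+210) for a in q][:30])
E
```

```text
[197.82911392 166.26582278] 158 [0.71738418 0.42142736 0.015     ] 0.0464818760954091 0.08211119329396799 ((197.00001525878906, 166.0), (26.832815170288086, 6.260990142822266), 26.56505012512207)
[237.49390244 207.13414634] 164 [0.5972964 0.2870391 0.015    ] 0.006490403559055169 0.03310234421992253 ((241.3648681640625, 206.18917846679688), (7.39795446395874, 33.53739547729492), 80.53767395019531)
[258.40522876 260.76470588] 153 [0.43906652 0.21006025 0.015     ] 0.009360422786913958 0.0312622563083107 ((256.60003662109375, 264.8000183105469), (7.155416965484619, 33.98823165893555), 26.56505012512207)
[103.33507853 281.42931937] 191 [0.34497692 0.66096162 0.015     ] 0.002718638694340969 0.03158461649744204 ((106.75, 284.7500305175781), (34.64822769165039, 8.485280990600586), 45.0)
yel [346. 237.] [343 235   7   5  35] [ 0.50748689 -0.02977115  0.151     ] [ 0.50797568 -0.03015295  0.148     ] [ 0.50729902 -0.02962106  0.15215661]
yel [377.72727273 241.81818182] [372 241  12   3  22] [ 0.50056984 -0.11659461  0.151     ] [ 0.50104277 -0.11717559  0.148     ] [ 0.49159858 -0.10551209 
[... 2391 characters left out ...]
.int64(402), np.int64(232)), (np.int64(403), np.int64(232)), (np.int64(404), np.int64(232)), (np.int64(405), np.int64(232)), (np.int64(400), np.int64(233)), (np.int64(401), np.int64(233)), (np.int64(402), np.int64(233)), (np.int64(403), np.int64(233)), (np.int64(404), np.int64(233)), (np.int64(405), np.int64(233)), (np.int64(346), np.int64(234)), (np.int64(347), np.int64(234)), (np.int64(348), np.int64(234)), (np.int64(349), np.int64(234)), (np.int64(399), np.int64(234)), (np.int64(401), np.int64(234)), (np.int64(402), np.int64(234)), (np.int64(403), np.int64(234)), (np.int64(343), np.int64(235)), (np.int64(344), np.int64(235)), (np.int64(346), np.int64(235)), (np.int64(347), np.int64(235))]
```

View pics/crop0.png

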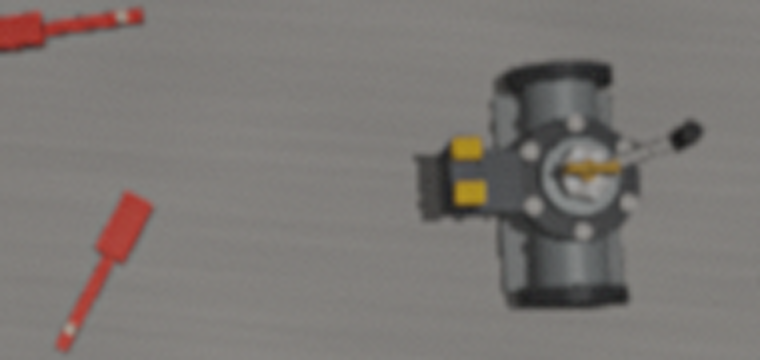

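Key 1, with its head at crop (125,228) and its dot at (68,329), is the nearest to the base. In the crop, the fork cheeks are at (468,149) and (470,192), the tang is along (565..617,169) and the knob is at (686,134).

```bash
cat >> h.py <<'E'
def yaw():
    M=R.from_rotvec(sense()['orientation']).as_matrix();return np.degrees(np.arctan2(M[1,1],M[0,1])),M
E
python3 - <<'E'
from h import *
import pickle
f=pickle.load(open('top0.pkl','rb'))
g=lambda x,y,z:onplane(f,230+(x+.5)/4-.5,200+(y+.5)/4-.5,z)
h=g(125,228,.024);d=g(68,329,.014);print('key',h,d,np.linalg.norm((h-d)[:2]),np.degrees(np.arctan2(*(d-h)[1::-1])))
c1=g(468,149,.151);c2=g(470,192,.151);t0=g(566,169,.148);t1=g(618,169,.148);k=g(686,134,.150)
print(c1,c2,t0,t1,k);t=(t0+t1)/2;c=(c1+c2)/2;v=k-t
print('tang',t,np.linalg.norm((t1-t0)[:2]),'fork',c,np.linalg.norm((c-t)[:2]),np.degrees(np.arctan2(*(c-t)[1::-1])),np.degrees(np.arctan2(*(t0-t1)[1::-1])),'knob',np.linalg.norm(v[:2]),np.degrees(np.arctan2(*v[1::-1])))
y,M=yaw();print(y,M.round(3));w=grab_frame('wrist');print(w['mount'].round(4),w['camera_matrix'],[k for k in w])
try: print(pinch_z)
except Exception as e: print(e)
E
```

```text
key [0.45093529 0.20331014 0.024     ] [0.37446552 0.2396796  0.014     ] 0.08467799794218127 154.56397630813308
[ 0.50795603 -0.031457    0.151     ] [ 0.47858207 -0.03414598  0.151     ] [ 0.49956698 -0.09919332  0.148     ] [ 0.50216508 -0.13461291  0.148     ] [ 0.52940052 -0.17992177  0.15      ]
tang [ 0.50086603 -0.11690312  0.148     ] 0.03551474436666266 fork [ 0.49326905 -0.03280149  0.151     ] 0.08444404974975987 95.16157246946266 94.19524528099397 knob 0.06917779852678543 -65.63924949646648
72.99125202760371 [[-0.956  0.293 -0.   ]
 [ 0.293  0.956 -0.001]
 [-0.    -0.001 -1.   ]]
[[-9.000e-04  9.573e-01  2.891e-01  7.450e-02]
 [ 1.000e+00  9.000e-04  1.000e-04  1.000e-04]
 [-2.000e-04  2.891e-01 -9.573e-01 -1.428e-01]
 [ 0.000e+00  0.000e+00  0.000e+00  1.000e+00]] [[325.1922621    0.         275.90996154]
 [  0.         325.1922621  216.29904073]
 [  0.           0.           1.        ]] ['img', 'depth', 'camera_matrix', 'mount']
0.0187
```

Call:
{"name": "apply_moves", "arguments": {"steps": [[[-1,23,-40,0,0],[-1,23,-40,0,0],[-1,23,-40,0,0],[-1,23,-40,0,0],[-1,23,-40,0,0]]]}}

```text
clock: 0.65
eef_pos: [0.313, 0.4436, 0.2312]
orientation: [-0.465, -3.107, 0.0]
wrist_force: [1.0, -0.2, -0.3]
width: 0.0855
gripper_force: 0.0
```

Call:
{"name": "apply_moves", "arguments": {"steps": [[[-1,23,-40,0,0],[-1,23,-40,0,0],[-1,23,-40,0,0],[-1,23,-40,0,-8.4],[-1,23,-40,0,0]]]}}

```text
clock: 1.15
eef_pos: [0.428, 0.2436, 0.2314]
orientation: [-0.7, -3.063, -0.0]
wrist_force: [0.3, 0.6, -0.9]
width: 0.0853
gripper_force: 0.0
```

Call:
{"name": "apply_moves", "arguments": {"steps": [[[-1,12,-21,-20,0],[-1,12,-21,-20,0],[-1,0,0,0,0]]]}}

```text
clock: 1.45
eef_pos: [0.4516, 0.1999, 0.1893]
orientation: [-0.697, -3.062, 0.005]
wrist_force: [0.6, 1.1, 1.1]
width: 0.0852
gripper_force: 0.0
```

```bash
cat >> h.py <<'E'
def wpose(w,s):
    T=np.eye(4);T[:3,:3]=R.from_rotvec(s['orientation']).as_matrix();T[:3,3]=s['eef_pos'];return T@w['mount']
def wplane(w,s,u,v,z):
    K=w['camera_matrix'];T=wpose(w,s);x=(u-K[0,2])/K[0,0];y=(v-K[1,2])/K[1,1];th=np.hypot(x,y)
    k=np.sin(th)/max(th,1e-9);r=T[:3,:3]@np.array([x*k,-y*k,-np.cos(th)]);o=T[:3,3];return o+r*(z-o[2])/r[2]
def red(img):
    hsv=cv2.cvtColor(img,cv2.COLOR_RGB2HSV);return (((hsv[...,0]<8)|(hsv[...,0]>172))&(hsv[...,1]>120)&(hsv[...,2]>60)).astype(np.uint8)
E
python3 - <<'E'
from h import *
import pickle
s=sense();w=grab_frame('wrist');save('w1',w['img']);pickle.dump((s,w),open('w1.pkl','wb'));print(s['eef_pos'],yaw()[0],s['joints'].round(2))
n,l,st,c=cv2.connectedComponentsWithStats(red(w['img']))
for i in range(1,n):
    if st[i,4]>100: print(c[i],st[i])
E
```

```text
[0.45156236 0.19991006 0.18929736] 64.43630572800174 [-0.85  0.18  0.35  2.06 -0.08  0.91  0.66]
[280.78274268 171.93528505] [ 269   92   26  129 1947]
[410.94913715 266.0653951 ] [ 387  244   48   43 1101]
[353.10655738 304.19672131] [338 289  30  30 366]
[518.29017857 315.85863095] [493 305  52  23 672]
```

View pics/w1.png

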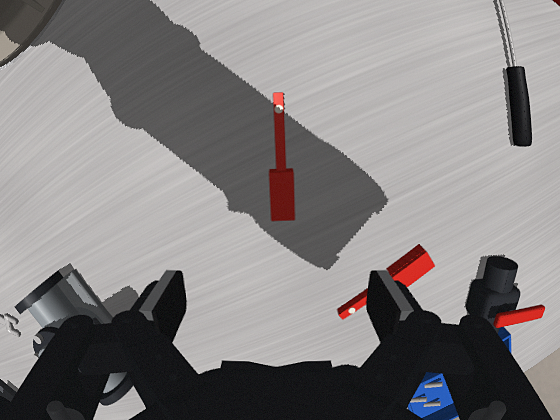

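The wrist view shows the key's head at rows 168–221, cols 269–295, and its arm running up to the dot at (279,108). I'll refine the pose from this.

```bash
python3 - <<'E'
from h import *
import pickle
s,w=pickle.load(open('w1.pkl','rb'));m=red(w['img'])[:,200:330];ys,xs=np.where(m);xs+=200
for r in (95,110,130,150,160,166,168,170,175,185,200,215,219,220,221):
    q=xs[ys==r]; 
    if len(q): print(r,q.min(),q.max(),wplane(w,s,q.min()-.5,r,.024)[:2].round(4),wplane(w,s,q.max()+.5,r,.024)[:2].round(4))
A=[wplane(w,s,(xs[ys==r].min()+xs[ys==r].max())/2,r,z)[:2] for r,z in((112,.014),(125,.014),(145,.014),(160,.014))]
B=[wplane(w,s,(xs[ys==r].min()+xs[ys==r].max())/2,r,.024)[:2] for r in range(172,218,5)]
p=np.array(A+B);d=cv2.fitLine(p.astype(np.float32),cv2.DIST_L2,0,.01,.01).ravel();print('yaw',np.degrees(np.arctan2(d[1],d[0])),d)
u=d[:2]*np.sign(-d[0])
for r,z in((168,.024),(169,.024),(220,.024),(220.5,.024),(92,.014)):
    print(r,(wplane(w,s,281,r,z)[:2]-d[2:])@u)
print('ctr line pt',d[2:])
print('dot',wplane(w,s,279,108,.014))
E
```

```text
95 273 282 [0.3605 0.2396] [0.3645 0.248 ]
110 274 283 [0.3737 0.2343] [0.3777 0.2427]
130 275 284 [0.3912 0.2269] [0.3952 0.2353]
150 276 284 [0.4087 0.2195] [0.4124 0.2271]
160 276 285 [0.4174 0.2153] [0.4215 0.2239]
166 276 285 [0.4226 0.2128] [0.4267 0.2214]
168 276 291 [0.4243 0.212 ] [0.4309 0.2257]
170 270 292 [0.4236 0.206 ] [0.4331 0.2258]
175 269 293 [0.4275 0.203 ] [0.4379 0.2246]
185 270 293 [0.4368 0.1996] [0.4468 0.2204]
200 270 293 [0.4502 0.193 ] [0.4603 0.2141]
215 271 294 [0.4643 0.1872] [0.4746 0.2086]
219 271 294 [0.4681 0.1854] [0.4784 0.2069]
220 271 289 [0.469  0.1849] [0.4772 0.202 ]
yaw -23.37912 [ 0.9178993  -0.39681342  0.435586    0.21247056]
168 0.009926667656606497
169 0.008959451263009104
220 -0.04199341649664729
220.5 -0.04251367581854209
92 0.08316762527562717
ctr line pt [0.435586   0.21247056]
dot [0.37388819 0.23993116 0.014     ]
```

Call:
{"name": "apply_moves", "arguments": {"steps": [[[-1,-1,6,-45,2.2],[-1,0,0,-45,0],[-1,0,0,-45,0],[-1,0,0,-40,0],[-1,0,0,-10,0]]]}}

```text
clock: 2.0
eef_pos: [0.4483, 0.2096, 0.0034]
orientation: [-0.629, -3.074, 0.005]
wrist_force: [-0.7, 0.8, 0.5]
width: 0.0854
gripper_force: 0.0
```

Call:
{"name": "apply_moves", "arguments": {"steps": [[[-1,0,0,-1,0],[0.5,0,0,0,0],[1,0,0,0,0],[1,0,0,0,0],[1,0,0,0,0]]], "newtons": 40}}

```text
clock: 2.5
eef_pos: [0.4509, 0.2098, 0.0063]
orientation: [0.632, 3.076, 0.002]
wrist_force: [-0.5, -1.5, 0.9]
width: 0.0281
gripper_force: 1.0
```

Call:
{"name": "apply_moves", "arguments": {"steps": [[[1,0,0,0,0],[1,0,0,0,0],[1,0,0,0,0]]]}}

```text
clock: 2.8
eef_pos: [0.4509, 0.2098, 0.0063]
orientation: [0.632, 3.077, 0.002]
wrist_force: [-3.3, -1.6, 17.7]
width: 0.0235
gripper_force: 38.3
```

Call:
{"name": "apply_moves", "arguments": {"steps": [[[1,0,0,10,0],[1,0,0,40,0],[1,0,0,50,0],[1,0,0,50,0],[1,0,0,50,0]]]}}

```text
clock: 3.3
eef_pos: [0.45, 0.2088, 0.2079]
orientation: [0.633, 3.077, -0.0]
wrist_force: [0.7, 1.1, -2.3]
width: 0.0234
gripper_force: 40.9
```

```bash
python3 - <<'E'
from h import *
import pickle
s=sense();w=grab_frame('wrist');save('w2',w['img']);pickle.dump((s,w),open('w2.pkl','wb'));print(s['eef_pos'],yaw()[0],s['width'],s['wrist_force'],s['joints'].round(2))
n,l,st,c=cv2.connectedComponentsWithStats(red(w['img']))
for i in range(1,n):
    if st[i,4]>100: print(c[i],st[i])
E
```

```text
[0.44998252 0.20883185 0.20787328] 66.70957460860768 0.023385622185260975 [ 0.69561162  1.1119278  -2.34493624] [-0.89  0.16  0.36  2.04 -0.07  0.95  0.67]
[550.84984985   8.26126126] [535   0  25  24 333]
[274.96594925 234.46118428] [ 248   65   56  278 9339]
[386.05333333 275.70888889] [ 342  250   77   55 1350]
[497.43434343 322.21548822] [474 314  51  20 594]
```

View pics/w2.png

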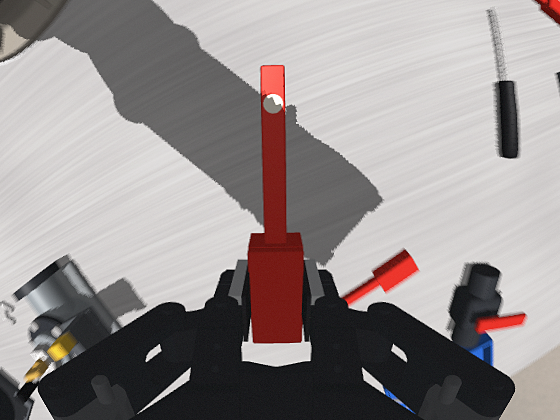

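The key is held between the pads: head at rows 233–342, cols 248–303, arm end edge at row 66 and dot at (273,103). I'll work out its pose in the tool frame.

```bash
python3 - <<'E'
from h import *
import pickle
s,w=pickle.load(open('w2.pkl','rb'));D=w['depth'];K=w['camera_matrix']
Mt=R.from_rotvec(s['orientation']).as_matrix();o=s['eef_pos']
def tl(u,v,zt): # ray to tool-plane z=zt
    x=(u-K[0,2])/K[0,0];y=(v-K[1,2])/K[1,1];th=np.hypot(x,y);k=np.sin(th)/max(th,1e-9)
    r=w['mount'][:3,:3]@np.array([x*k,-y*k,-np.cos(th)]);p=w['mount'][:3,3];return p+r*(zt-p[2])/r[2]
def tp(u,v): # depth point in tool frame
    x=(u-K[0,2])/K[0,0];y=(v-K[1,2])/K[1,1];th=np.hypot(x,y);k=np.tan(th)/max(th,1e-9);d=D[v,u]
    return (w['mount']@np.array([x*k*d,-y*k*d,-d,1]))[:3]
for u,v in((275,270),(276,320),(274,150),(273,220),(273,80),(275,240)): print('depth',u,v,tp(u,v).round(4))
m=red(w['img'])
for ub in(.0063,.009):
  for r,h in((66,.014),(80,.014),(120,.014),(180,.014),(225,.014),(247,.024),(260,.024),(300,.024),(335,.024),(342.5,.024)):
    q=np.where(m[int(r),240:310])[0]+240
    a=tl(q.min()-.5,r,ub-h);b=tl(q.max()+.5,r,ub-h);print(ub,r,q.min(),q.max(),((a+b)/2)[:2].round(4),round(b[1]-a[1],4))
E
```

```text
depth 275 270 [ 0.0133 -0.0003 -0.0188]
depth 276 320 [-0.0131  0.0001 -0.018 ]
depth 274 150 [ 0.0624 -0.0007 -0.0081]
depth 273 220 [ 0.0323 -0.0012 -0.0083]
depth 273 80 [ 0.0916 -0.0011 -0.0077]
depth 275 240 [ 0.0228 -0.0004 -0.0078]
0.0063 66 261 283 [ 0.0976 -0.0015] 0.0094
0.0063 80 261 284 [ 0.0916 -0.0013] 0.0098
0.0063 120 261 284 [ 0.0749 -0.0013] 0.0098
0.0063 180 263 285 [ 0.0497 -0.0007] 0.0097
0.0063 225 264 285 [ 0.0298 -0.0006] 0.0096
0.0063 247 249 302 [ 0.0234 -0.0001] 0.0225
0.0063 260 248 303 [ 0.0175 -0.0001] 0.0237
0.0063 300 251 301 [-0.0024  0.0001] 0.0228
0.0063 335 253 301 [-0.0223  0.0005] 0.0234
0.0063 342.5 254 297 [-0.027  -0.0002] 0.0213
0.009 66 261 283 [ 0.098  -0.0015] 0.0095
0.009 80 261 284 [ 0.092  -0.0013] 0.01
0.009 120 261 284 [ 0.0749 -0.0013] 0.01
0.009 180 263 285 [ 0.0492 -0.0008] 0.0099
0.009 225 264 285 [ 0.0289 -0.0006] 0.0098
0.009 247 249 302 [ 0.0223 -0.0001] 0.0229
0.009 260 248 303 [ 0.0162 -0.0001] 0.0242
0.009 300 251 301 [-0.004   0.0001] 0.0233
0.009 335 253 301 [-0.0244  0.0005] 0.0239
0.009 342.5 254 297 [-0.0292 -0.0002] 0.0217
```

Call:
{"name": "apply_moves", "arguments": {"steps": [[[1,12.5,-43,3,-7.8],[1,12.5,-43,3,-7.8],[1,12.5,-43,3,-7.8],[1,12.5,-43,3,-7.8],[1,12.5,-43,3,-7.8]]]}}

```text
clock: 3.85
eef_pos: [0.5129, -0.0073, 0.2211]
orientation: [1.63, 2.685, 0.002]
wrist_force: [0.2, 0.8, -1.6]
width: 0.0228
gripper_force: 41.0
```

Call:
{"name": "apply_moves", "arguments": {"steps": [[[1,12.5,-43,3,-7.8],[1,12.5,-43,3,-7.8],[1,12.5,-43,3,-7.8],[1,0,0,0,0],[1,0,0,0,0]]]}}

```text
clock: 4.35
eef_pos: [0.5501, -0.1356, 0.2294]
orientation: [-2.137, -2.303, 0.001]
wrist_force: [-0.1, 0.4, -1.8]
width: 0.0234
gripper_force: 40.8
```

```bash
python3 - <<'E'
from h import *
import pickle
s=sense();w=grab_frame('wrist');save('w3',w['img']);pickle.dump((s,w),open('w3.pkl','wb'));print(s['eef_pos'],yaw()[0],s['width'],s['wrist_force'],s['joints'].round(2))
E
```

```text
[ 0.55005857 -0.13556336  0.22943959] 4.423165162902308 0.02336337464407322 [-0.13384457  0.3643304  -1.80424289] [-0.46  0.3   0.73  1.89 -0.23  1.04  0.44]
```

View pics/w3.png

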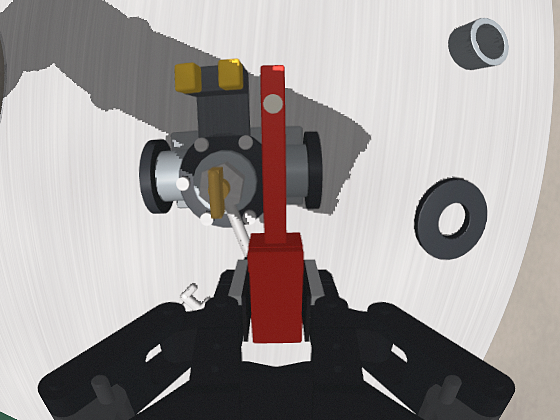

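The tang shows as a brass bar from about (213,168) to (220,217). The fork cheeks are at about (187,77) and (231,73), with the lever going down and right. I'll measure the tang top using colour and depth.

```bash
cat >> h.py <<'E'
def wcloud(w,s):
    K=w['camera_matrix'];d=w['depth'];h,ww=d.shape;u,v=np.meshgrid(np.arange(ww),np.arange(h))
    x=(u-K[0,2])/K[0,0];y=(v-K[1,2])/K[1,1];th=np.hypot(x,y);k=np.tan(np.minimum(th,1.4))/np.maximum(th,1e-9)
    T=wpose(w,s);return np.stack([x*k*d,-y*k*d,-d],-1)@T[:3,:3].T+T[:3,3]
E
python3 - <<'E'
from h import *
import pickle
s,w=pickle.load(open('w3.pkl','rb'));P=wcloud(w,s);hsv=cv2.cvtColor(w['img'],cv2.COLOR_RGB2HSV)
y=((hsv[...,0]>10)&(hsv[...,0]<34)&(hsv[...,1]>110)&(hsv[...,2]>60))
def fit(mk,z,nm):
    m=(mk&(abs(P[...,2]-z)<.006)).astype(np.uint8);n,l,st,c=cv2.connectedComponentsWithStats(m)
    for i in range(1,n):
        if st[i,4]<60: continue
        v,u=np.where(l==i);q=np.array([wplane(w,s,a,b,z)[:2] for a,b in zip(u,v)])
        r=cv2.minAreaRect(q.astype(np.float32)*1000);pca=np.linalg.eigh(np.cov(q.T))[1][:,1];print(nm,st[i],'ctr',q.mean(0).round(4),'rect',np.round(r[0],1),np.round(r[1],1),r[2],'pca',np.degrees(np.arctan2(pca[1],pca[0]))%180,'z',P[v,u,2].mean())
tb=y.copy();tb[:120]=0;fit(tb,.148,'tang');fb=y.copy();fb[120:]=0;fit(fb,.151,'fork')
hgt=P[...,2];print(hgt[185:200:5,205:235:3].round(3))
E
```

```text
tang [208 170  14  49 543] ctr [ 0.5039 -0.1155] rect [ 503.9 -116.1] [ 8.6 35.4] 4.962799549102783 pca 95.13042530110401 z 0.14697160106747809
fork [218  59  23  30 629] ctr [ 0.51   -0.0307] rect [509.9 -30.8] [15.  20.2] 4.257880687713623 pca 97.04152585129448 z 0.15088103436805336
fork [175  63  22  29 604] ctr [ 0.4798 -0.0339] rect [479.8 -33.8] [15.1 20.4] 4.1181817054748535 pca 97.68583484611109 z 0.15074421981789823
[[0.118 0.144 0.147 0.148 0.146 0.142 0.13  0.131 0.122 0.119]
 [0.118 0.131 0.148 0.149 0.146 0.142 0.13  0.131 0.12  0.118]
 [0.119 0.119 0.149 0.149 0.148 0.144 0.132 0.129 0.119 0.118]]
```

Call:
{"name": "apply_moves", "arguments": {"steps": [[[1,-27,0,-15,0],[1,0,0,-10,0],[1,0,0,0,0]]]}}

```text
clock: 4.7
eef_pos: [0.5225, -0.1329, 0.2035]
orientation: [-2.131, -2.306, 0.0]
wrist_force: [0.6, 0.5, -0.7]
width: 0.0232
gripper_force: 40.9
```

```bash
cat >> h.py <<'E'
def fit(w,s,mk,z,nm,amin=60):
    P=wcloud(w,s);m=(mk&(abs(P[...,2]-z)<.006)).astype(np.uint8);n,l,st,c=cv2.connectedComponentsWithStats(m)
    for i in range(1,n):
        if st[i,4]<amin: continue
        v,u=np.where(l==i);q=np.array([wplane(w,s,a,b,z)[:2] for a,b in zip(u,v)])
        r=cv2.minAreaRect(q.astype(np.float32)*1000);pca=np.linalg.eigh(np.cov(q.T))[1][:,1];print(nm,st[i],'ctr',q.mean(0).round(4),'rect',np.round(r[0],1),np.round(r[1],1),r[2],'pca',np.degrees(np.arctan2(pca[1],pca[0]))%180,'z',P[v,u,2].mean())
def brass(img):
    hsv=cv2.cvtColor(img,cv2.COLOR_RGB2HSV);return ((hsv[...,0]>10)&(hsv[...,0]<34)&(hsv[...,1]>110)&(hsv[...,2]>60))
E
python3 - <<'E'
from h import *
import pickle
s=sense();w=grab_frame('wrist');save('w4',w['img']);pickle.dump((s,w),open('w4.pkl','wb'));print(s['eef_pos'],yaw()[0],s['wrist_force'])
y=brass(w['img']);fit(w,s,y,.148,'t');fit(w,s,y,.151,'f')
# key apparent at present: red mask edges
u0=s['eef_pos'][2]-.0063;m=red(w['img'])
for r,h in((80,.014),(120,.014),(160,.014),(260,.024),(300,.024),(335,.024)):
    q=np.where(m[r,240:310])[0]+240;a=wplane(w,s,q.min()-.5,r,u0+h);b=wplane(w,s,q.max()+.5,r,u0+h);print(r,q.min(),q.max(),((a+b)/2)[:2].round(4))
f=grab_frame('top');save('top4',f['img'][190:290,320:420]);pickle.dump(f,open('top4.pkl','wb'))
E
```

```text
[ 0.52250578 -0.13289699  0.20349285] 4.516937999831072 [ 0.61364722  0.5359048  -0.74510018]
t [257  58  25  33 252] ctr [ 0.5071 -0.0256] rect [509.5 -30.4] [14.4 20. ] 4.4802117347717285 pca 55.608303852302576 z 0.15085594702151792
t [206  60  26  34 823] ctr [ 0.4791 -0.0336] rect [479.1 -33.6] [15.4 20.6] 4.43556547164917 pca 98.76549174030006 z 0.1505385191255876
t [242 183  14  55 615] ctr [ 0.5031 -0.1149] rect [ 503.1 -116.2] [ 8.  35.8] 5.694230556488037 pca 94.42545740335538 z 0.14710901515502248
f [257  58  25  33 252] ctr [ 0.5072 -0.0261] rect [509.6 -30.8] [14.1 19.7] 4.480080604553223 pca 55.608303852302605 z 0.15085594702151792
f [206  60  26  34 795] ctr [ 0.4794 -0.034 ] rect [479.7 -34. ] [15.2 20.3] 4.435593128204346 pca 96.06637015920221 z 0.15079120396616436
f [242 184  14  54 557] ctr [ 0.5031 -0.1147] rect [ 503.1 -115.7] [ 7.6 34.6] 5.176494598388672 pca 94.94431129061665 z 0.14745095282346599
80 261 284 [ 0.5133 -0.042 ]
120 261 284 [ 0.5146 -0.0587]
160 262 285 [ 0.5163 -0.0753]
260 248 303 [ 0.5204 -0.1159]
300 250 301 [ 0.5219 -0.1357]
335 253 301 [ 0.5242 -0.1555]
```

View pics/w4.png

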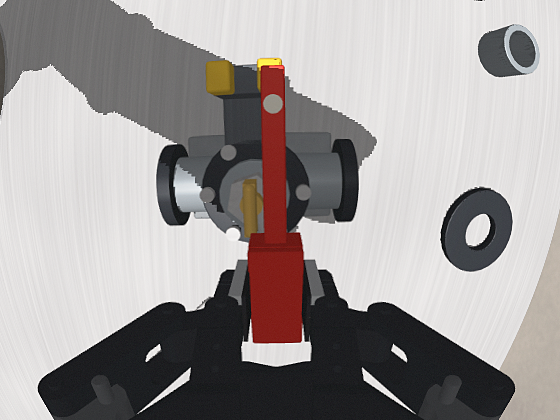

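Here the tang is at (249,210) beside the arm, the left cheek is at (219,78), and the right cheek is partly hidden by the arm end. Key and tang are parallel to within half a degree. I'll move over the tang.

Call:
{"name": "apply_moves", "arguments": {"steps": [[[1,-10,10,-10,-0.4],[1,-9.7,10,-10,0],[1,0,0,-15,0],[1,0,0,-6,0],[1,0,0,0,0]]]}}

```text
clock: 5.3
eef_pos: [0.504, -0.1144, 0.1632]
orientation: [-2.142, -2.298, 0.001]
wrist_force: [-0.4, -0.3, -0.7]
width: 0.0231
gripper_force: 40.9
```

```bash
python3 - <<'E'
from h import *
import pickle
s=sense();w=grab_frame('wrist');save('w5',w['img']);print(s['eef_pos'],yaw()[0],s['wrist_force'])
y=brass(w['img']);fit(w,s,y,.151,'f')
u0=s['eef_pos'][2]-.0063;m=red(w['img'])
for r,h in((80,.014),(120,.014),(160,.014),(300,.024),(335,.024)):
    q=np.where(m[r,240:310])[0]+240;a=wplane(w,s,q.min()-.5,r,u0+h);b=wplane(w,s,q.max()+.5,r,u0+h);print(r,((a+b)/2)[:2].round(4))
E
```

```text
[ 0.50397135 -0.11444741  0.16317964] 3.9940699935243065 [-0.4203107  -0.32084649 -0.71510144]
f [ 285   82   33   41 1272] ctr [ 0.5093 -0.0306] rect [509.3 -30.5] [15.  19.2] 5.177604675292969 pca 96.48182428571779 z 0.15092761583797734
f [ 221   84   33   42 1253] ctr [ 0.4791 -0.0336] rect [479.1 -33.5] [15.  19.6] 5.6593427658081055 pca 96.28641933758693 z 0.15093348925608477
80 [ 0.4956 -0.0235]
120 [ 0.4967 -0.0402]
160 [ 0.4983 -0.0568]
300 [ 0.5033 -0.1172]
335 [ 0.5054 -0.1371]
```

Call:
{"name": "apply_moves", "arguments": {"steps": [[[1,-1.3,0.6,-3,0],[1,0,0,-4,0],[1,0,0,-2,0],[1,0,0,0,0]]]}}

```text
clock: 5.75
eef_pos: [0.5023, -0.114, 0.1541]
orientation: [-2.143, -2.297, 0.0]
wrist_force: [0.1, -0.3, -1.6]
width: 0.023
gripper_force: 40.9
```

Call:
{"name": "apply_moves", "arguments": {"steps": [[[1,0,0,-2,0],[1,0,0,-2,0],[1,0,0,0,0]]]}}

```text
clock: 6.05
eef_pos: [0.5024, -0.1139, 0.1501]
orientation: [-2.143, -2.297, 0.0]
wrist_force: [1.0, 0.3, -1.8]
width: 0.0228
gripper_force: 40.9
```

Call:
{"name": "apply_moves", "arguments": {"steps": [[[1,0,0,-2,0],[1,0,0,-2,0],[1,0,0,-2,0],[1,0,0,0,0]]]}}

```text
clock: 6.45
eef_pos: [0.5024, -0.1139, 0.1441]
orientation: [-2.143, -2.297, 0.0]
wrist_force: [0.8, 0.4, -1.8]
width: 0.0232
gripper_force: 40.9
```

Call:
{"name": "apply_moves", "arguments": {"steps": [[[1,0,0,-2,0],[1,0,0,-2,0],[1,0,0,-2,0],[1,0,0,0,0]]]}}

```text
clock: 6.85
eef_pos: [0.5024, -0.114, 0.138]
orientation: [-2.143, -2.297, 0.0]
wrist_force: [0.9, -0.1, -2.7]
width: 0.0229
gripper_force: 40.9
```

Call:
{"name": "apply_moves", "arguments": {"steps": [[[1,0,0,-1,0],[1,0,0,-0.7,0],[1,0,0,0,0]]]}}

```text
clock: 7.15
eef_pos: [0.5024, -0.114, 0.1366]
orientation: [-2.143, -2.297, 0.0]
wrist_force: [-0.3, -0.2, -1.2]
width: 0.023
gripper_force: 40.9
```

```bash
python3 - <<'E'
from h import *
import pickle
s=sense();w=grab_frame('wrist');save('w6',w['img']);print(s['eef_pos'],s['wrist_force'])
y=brass(w['img']);fit(w,s,y,.151,'f')
f=grab_frame('side');x,yy=map(int,proj(f,(.5,-.1,.13)));save('side6',cv2.resize(f['img'][yy-60:yy+60,x-80:x+80],None,fx=4,fy=4,interpolation=cv2.INTER_CUBIC))
E
```

```text
[ 0.50243163 -0.11395983  0.13655383] [-0.32658071 -0.24611326 -1.22987141]
f [ 291   75   39   50 1817] ctr [ 0.5093 -0.0306] rect [509.3 -30.4] [14.9 19.5] 5.157478332519531 pca 94.99177553438918 z 0.15089221026278488
f [ 213   78   40   50 1830] ctr [ 0.4792 -0.0336] rect [479.2 -33.6] [15.1 19.6] 5.454174995422363 pca 96.42309753669927 z 0.15090976911524287
```

View pics/w6.png

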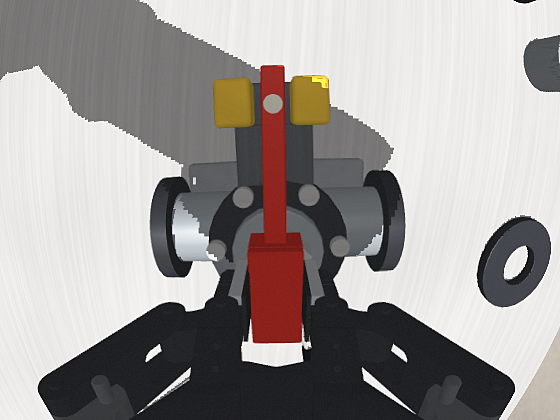

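The arm sits centred between the cheeks (cols 253–291, arm 261–285). I'll ease down to contact and release.

Call:
{"name": "apply_moves", "arguments": {"steps": [[[1,0,0,-0.5,0],[1,0,0,0,0]]]}}

```text
clock: 7.45
eef_pos: [0.5025, -0.114, 0.1363]
orientation: [-2.143, -2.297, -0.0]
wrist_force: [-1.6, 1.4, 4.8]
width: 0.0233
gripper_force: 41.6
```

Call:
{"name": "apply_moves", "arguments": {"steps": [[[1,0,0,-0.5,0],[1,0,0,0,0]]]}}

```text
clock: 7.65
eef_pos: [0.5025, -0.114, 0.1362]
orientation: [-2.143, -2.297, -0.001]
wrist_force: [-5.2, 1.2, 14.4]
width: 0.0233
gripper_force: 42.7
```

Call:
{"name": "apply_moves", "arguments": {"steps": [[[0,0,0,0.3,0],[-0.5,0,0,0,0],[-0.7,0,0,0,0],[-0.7,0,0,0,0]]]}}

```text
clock: 8.05
eef_pos: [0.5024, -0.114, 0.1358]
orientation: [-2.143, -2.297, 0.0]
wrist_force: [0.7, 0.3, 0.3]
width: 0.0725
gripper_force: 0.0
```

Call:
{"name": "apply_moves", "arguments": {"steps": [[[-0.7,0,0,10,0],[-0.7,0,0,30,0],[-0.7,0,0,40,0],[-0.7,0,0,40,0],[1,0,-20,0,0]]]}}

```text
clock: 8.55
eef_pos: [0.5048, -0.133, 0.261]
orientation: [2.137, 2.297, 0.009]
wrist_force: [0.5, -0.0, -1.1]
width: 0.0596
gripper_force: 0.0
```

```bash
python3 - <<'E'
from h import *
import pickle
s=sense();w=grab_frame('wrist');save('w7',w['img']);pickle.dump((s,w),open('w7.pkl','wb'));print(s['eef_pos'],yaw()[0],s['width'],s['wrist_force'],s['joints'].round(2))
f=grab_frame('top');pickle.dump(f,open('top7.pkl','wb'));
E
```

```text
[ 0.50475823 -0.13299544  0.26095055] 3.973394668393539 0.05956735407638515 [ 0.45850677 -0.01970958 -1.08835166] [-0.55  0.17  0.77  1.95 -0.14  1.07  0.36]
```

View pics/w7.png

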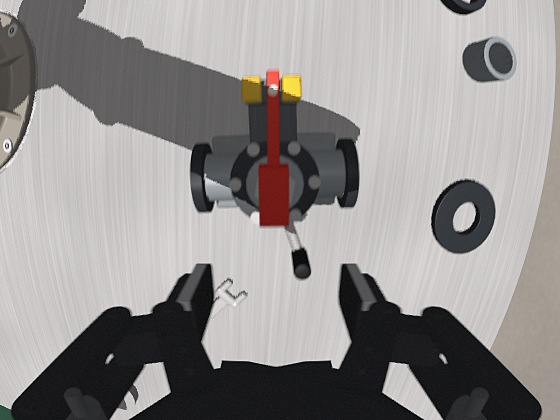

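The key stays seated with the gripper clear, and its arm lies between the cheeks at (272,90). The knob top is near (303,270). I'll measure the knob.

```bash
python3 - <<'E'
from h import *
import pickle
s,w=pickle.load(open('w7.pkl','rb'));P=wcloud(w,s);z=P[...,2]
m=(abs(z-.150)<.004)&(w['img'].max(2)<60);m[:240]=0;m[290:]=0;m[:,:285]=0;m[:,320:]=0
v,u=np.where(m);print(len(v),u.mean(),v.mean(),wplane(w,s,u.mean(),v.mean(),.15));
print([wplane(w,s,u,v,.15)[:2].round(4) for u,v in((u.min()-.5,v.mean()),(u.max()+.5,v.mean()),(u.mean(),v.min()-.5),(u.mean(),v.max()+.5))])
f=pickle.load(open('top7.pkl','rb'));Q=cloud(f)
r=red(w['img']).astype(bool)&(abs(z-.154)<.006);v,u=np.where(r);q=np.array([wplane(w,s,a,b,.154)[:2] for a,b in zip(u,v)]);print('head',len(v),q.mean(0),cv2.minAreaRect(q.astype(np.float32)*1000),z[r].mean())
E
```

```text
181 302.2099447513812 269.8066298342541 [ 0.53115183 -0.18218664  0.15      ]
[array([ 0.5236, -0.1826]), array([ 0.5384, -0.1818]), array([ 0.5303, -0.1742]), array([ 0.5319, -0.1897])]
head 1802 [ 0.50165933 -0.11650917] ((501.5254211425781, -116.9365463256836), (23.185686111450195, 49.7043342590332), 4.616745471954346) 0.15411632170981307
```

Call:
{"name": "apply_moves", "arguments": {"steps": [[[1,12,-7,0,8.1],[1,12,-7,0,8.1],[1,12,-7,0,8.1],[1,12,-7,0,8.1],[1,10,-6.5,0,8.1]]]}}

```text
clock: 9.15
eef_pos: [0.5607, -0.1684, 0.2557]
orientation: [-1.207, -2.9, 0.001]
wrist_force: [0.1, 0.1, -0.6]
width: 0.0001
gripper_force: 0.0
```

Call:
{"name": "apply_moves", "arguments": {"steps": [[[1,0,0,0,8.1],[1,0,0,0,8.1],[1,0,0,0,8.1],[1,0,0,0,8.1],[1,0,0,0,8.1]]]}}

```text
clock: 9.65
eef_pos: [0.5601, -0.1682, 0.2558]
orientation: [-0.129, -3.138, 0.0]
wrist_force: [-0.9, 0.6, 0.3]
width: 0.0001
gripper_force: 0.0
```

Call:
{"name": "apply_moves", "arguments": {"steps": [[[1,0,0,-30,8.1],[1,0,0,-30,8.1],[1,0,0,-20,8],[1,0,0,0,0]]]}}

```text
clock: 10.05
eef_pos: [0.5587, -0.1679, 0.1735]
orientation: [0.527, -3.092, -0.002]
wrist_force: [-0.8, 0.1, 0.6]
width: 0.0002
gripper_force: 0.0
```

```bash
python3 - <<'E'
from h import *
s=sense();print(s['eef_pos'],yaw()[0],s['width'],s['wrist_force'],s['joints'].round(2))
w=grab_frame('wrist');save('w8',w['img'])
E
```

```text
[ 0.55869358 -0.16792948  0.17345916] 109.33448679018227 0.00016043819853464754 [-0.77480133  0.14844499  0.56677871] [-0.14  0.36  0.4   1.89 -0.17  0.93  2.25]
```

View pics/w8.png

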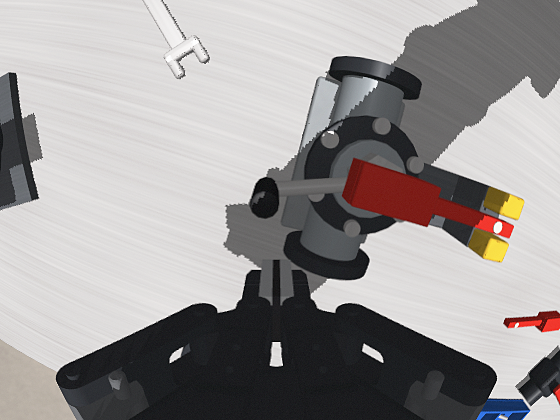

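The closed fingers stand at (275,285), behind the knob top at (264,195), and the key is still seated. I'll descend and compute the arc waypoints.

Call:
{"name": "apply_moves", "arguments": {"steps": [[[1,2,0,-25,0],[1,0,0,-21,0],[1,0,0,-5,0],[1,0,0,0,0]]]}}

```text
clock: 10.5
eef_pos: [0.5626, -0.1685, 0.1255]
orientation: [0.52, -3.098, 0.0]
wrist_force: [0.7, 0.3, 1.2]
width: 0.0003
gripper_force: 0.0
```

```bash
python3 - <<'E'
from h import *
s=sense();print(s['eef_pos'],yaw()[0]+90,s['wrist_force'])
ax=np.array([.5015,-.117])
def tcp(t,g=.019):
    t=np.radians(t);return ax+.072*np.array([np.cos(t),np.sin(t)])-g*np.array([np.sin(t),-np.cos(t)])
p=s['eef_pos'][:2]
for t in list(range(-66,-126,-4)):
    q=tcp(t);print(t,(q*1000).round(1),((q-p)*1000).round(1));p=q
E
```

```text
[ 0.56257663 -0.16846343  0.12550676] 199.04679088810076 [0.72693551 0.32778402 1.1502834 ]
-66 [ 548.1 -175. ] [-14.4  -6.6]
-70 [ 544.  -178.2] [-4.2 -3.1]
-74 [ 539.6 -181. ] [-4.4 -2.8]
-78 [ 535.1 -183.5] [-4.6 -2.5]
-82 [ 530.3 -185.7] [-4.7 -2.2]
-86 [ 525.5 -187.5] [-4.9 -1.8]
-90 [ 520.5 -189. ] [-5.  -1.5]
-94 [ 515.4 -190.1] [-5.1 -1.1]
-98 [ 510.3 -190.9] [-5.1 -0.8]
-102 [ 505.1 -191.4] [-5.2 -0.4]
-106 [ 499.9 -191.4] [-5.2 -0.1]
-110 [ 494.7 -191.2] [-5.2  0.3]
-114 [ 489.6 -190.5] [-5.2  0.7]
-118 [ 484.5 -189.5] [-5.1  1. ]
-122 [ 479.5 -188.1] [-5.   1.4]
```

Call:
{"name": "apply_moves", "arguments": {"steps": [[[1,-7,-3.3,0,0],[1,-7,-3.3,0,0],[1,-4.2,-3.1,0,0],[1,-4.4,-2.8,0,-3],[1,0,0,0,0]]]}}

```text
clock: 11.0
eef_pos: [0.5392, -0.1817, 0.1255]
orientation: [-0.439, 3.11, -0.0]
wrist_force: [-0.4, -0.2, 0.8]
width: 0.0005
gripper_force: 0.0
```

Call:
{"name": "apply_moves", "arguments": {"steps": [[[1,-4.6,-2.5,0,-4],[1,-4.7,-2.2,0,-4],[1,-2.5,-0.9,0,-2],[1,0,0,0,0]]]}}

```text
clock: 11.4
eef_pos: [0.5279, -0.1867, 0.1251]
orientation: [-0.17, 3.137, -0.0]
wrist_force: [0.2, 1.1, -0.1]
width: 0.0003
gripper_force: 0.0
```

Call:
{"name": "apply_moves", "arguments": {"steps": [[[1,-2.4,-0.9,0,-2],[1,-2.5,-0.8,0,-2],[1,-2.5,-0.7,0,-2],[1,0,0,0,0]]]}}

```text
clock: 11.8
eef_pos: [0.5202, -0.1891, 0.1249]
orientation: [0.002, -3.141, 0.0]
wrist_force: [0.2, 0.8, 0.2]
width: -0.0001
gripper_force: 0.0
```

Call:
{"name": "apply_moves", "arguments": {"steps": [[[1,-2.5,-0.6,0,-2],[1,-2.6,-0.5,0,-2],[1,-2.5,-0.4,0,-2],[1,0,0,0,0]]]}}

```text
clock: 12.2
eef_pos: [0.5126, -0.1905, 0.1249]
orientation: [-0.163, -3.137, 0.0]
wrist_force: [-0.1, 0.2, -0.7]
width: -0.0001
gripper_force: 0.0
```

```bash
python3 - <<'E'
from h import *
import pickle
s=sense();w=grab_frame('wrist');save('w9',w['img']);pickle.dump((s,w),open('w9.pkl','wb'));print(s['eef_pos'],yaw()[0]+90,s['wrist_force'])
P=wcloud(w,s);z=P[...,2];r=red(w['img']).astype(bool)&(abs(z-.154)<.006);v,u=np.where(r);q=np.array([wplane(w,s,a,b,.154)[:2] for a,b in zip(u,v)]);print('head',len(v),q.mean(0),cv2.minAreaRect(q.astype(np.float32)*1000),z[r].mean())
m=(abs(z-.150)<.005)&(w['img'].max(2)<60)&(np.hypot(P[...,0]-.5015,P[...,1]+.117)<.085)&(np.hypot(P[...,0]-.5015,P[...,1]+.117)>.058)
n,l,st,c=cv2.connectedComponentsWithStats(m.astype(np.uint8))
for i in range(1,n):
    if st[i,4]>80: p=wplane(w,s,*c[i],.15);print(st[i],c[i],p,np.degrees(np.arctan2(p[1]+.117,p[0]-.5015)))
E
```

```text
[ 0.51257057 -0.19052427  0.12486228] 174.16958767444726 [-0.07519078  0.19984946 -0.67884321]
head 5411 [ 0.50019724 -0.12042177] ((500.4197692871094, -118.97035217285156), (26.944154739379883, 50.530216217041016), 5.74497652053833) 0.15370118545119238
[ 256  239   38   49 1220] [274.40491803 259.91147541] [ 0.49177632 -0.18870652  0.15      ] -97.72242012104965
[245 282  14  15 156] [252.01282051 289.31410256] [ 0.50422617 -0.1993511   0.15      ] -88.10396031248368
[293 283  17  13 175] [300.80571429 289.03428571] [ 0.50620558 -0.17926644  0.15      ] -85.67827799318107
```

Call:
{"name": "apply_moves", "arguments": {"steps": [[[1,-2.5,-0.4,0,-2],[1,-2.5,-0.3,0,-2],[1,0,0,0,0]]]}}

```text
clock: 12.55
eef_pos: [0.5077, -0.1912, 0.1249]
orientation: [-0.272, -3.13, 0.0]
wrist_force: [1.0, 0.0, -0.4]
width: 0.0002
gripper_force: 0.1
```

Call:
{"name": "apply_moves", "arguments": {"steps": [[[1,-2.6,-0.2,0,-2],[1,0,0,0,0]]]}}

```text
clock: 12.75
eef_pos: [0.5052, -0.1914, 0.1249]
orientation: [-0.326, -3.124, 0.0]
wrist_force: [1.0, 0.5, 0.1]
width: 0.0002
gripper_force: 0.4
```

Call:
{"name": "apply_moves", "arguments": {"steps": [[[1,-2,-0.1,0,-1.5],[1,0,0,0,0]]]}}

```text
clock: 12.95
eef_pos: [0.5032, -0.1914, 0.1249]
orientation: [-0.366, -3.12, 0.0]
wrist_force: [1.7, 0.5, -0.0]
width: -0.0001
gripper_force: 0.5
```

Call:
{"name": "apply_moves", "arguments": {"steps": [[[1,-2,-0.1,0,-1.5],[1,0,0,0,0]]]}}

```text
clock: 13.15
eef_pos: [0.5017, -0.1915, 0.125]
orientation: [0.407, 3.114, -0.0]
wrist_force: [4.9, 0.2, -2.8]
width: 0.0002
gripper_force: 2.0
```

Call:
{"name": "apply_moves", "arguments": {"steps": [[[1,-1,0,0,-0.5],[1,0,0,0,0]]]}}

```text
clock: 13.35
eef_pos: [0.501, -0.1914, 0.125]
orientation: [0.418, 3.113, -0.0]
wrist_force: [6.5, 0.3, -3.1]
width: -0.0
gripper_force: 2.9
```

Call:
{"name": "apply_moves", "arguments": {"steps": [[[1,-1,0,0,-0.5],[1,0,0,0,0]]]}}

```text
clock: 13.55
eef_pos: [0.5002, -0.1914, 0.1251]
orientation: [0.432, 3.11, -0.0]
wrist_force: [7.7, 1.7, -4.3]
width: -0.0
gripper_force: 3.4
```

Call:
{"name": "apply_moves", "arguments": {"steps": [[[1,-1,0.2,0,-0.5],[1,0,0,0,0]]]}}

```text
clock: 13.75
eef_pos: [0.4993, -0.1913, 0.1251]
orientation: [0.445, 3.108, -0.0]
wrist_force: [8.6, 1.5, -4.6]
width: -0.0001
gripper_force: 3.7
```

Call:
{"name": "apply_moves", "arguments": {"steps": [[[1,-1,0.2,0,-0.5],[1,0,0,0,0]]]}}

```text
clock: 13.95
eef_pos: [0.4984, -0.1911, 0.1251]
orientation: [0.459, 3.106, -0.0]
wrist_force: [8.5, 0.3, -3.7]
width: -0.0001
gripper_force: 4.1
```

```bash
python3 - <<'E'
from h import *
import pickle
s=sense();w=grab_frame('wrist');s2=sense();pickle.dump((s,w),open('w10.pkl','wb'));print(s['eef_pos'],yaw()[0]+90,s['wrist_force'],s2['wrist_force'])
P=wcloud(w,s);z=P[...,2]
m=(abs(z-.150)<.005)&(w['img'].max(2)<60)&(np.hypot(P[...,0]-.5015,P[...,1]+.117)<.085)&(np.hypot(P[...,0]-.5015,P[...,1]+.117)>.058)
n,l,st,c=cv2.connectedComponentsWithStats(m.astype(np.uint8))
for i in range(1,n):
    if st[i,4]>80: p=wplane(w,s,*c[i],.15);print(st[i],c[i],p,np.degrees(np.arctan2(p[1]+.117,p[0]-.5015)))
r=red(w['img']).astype(bool)&(abs(z-.154)<.006);v,u=np.where(r);q=np.array([wplane(w,s,a,b,.154)[:2] for a,b in zip(u,v)]);print('head',len(v),q.mean(0),cv2.minAreaRect(q.astype(np.float32)*1000),z[r].mean())
E
```

```text
[ 0.49842641 -0.19113534  0.12514488] 163.20868550130325 [ 8.45519106  0.33258447 -3.6871883 ] [ 8.4199067   0.26540298 -4.59579627]
[ 256  243   39   45 1169] [275.         262.82805817] [ 0.47961034 -0.18570199  0.15      ] -107.67279240994546
[245 282  14  14 158] [252.01265823 288.71518987] [ 0.48829483 -0.19829839  0.15      ] -99.22589205687441
[293 282  17  14 184] [300.67391304 288.73369565] [ 0.49415774 -0.1790117   0.15      ] -96.75245518552038
head 5411 [ 0.50053198 -0.11981146] ((500.8909606933594, -118.6083984375), (27.68029022216797, 49.992679595947266), 4.240880966186523) 0.15365440628894161
```

Call:
{"name": "apply_moves", "arguments": {"steps": [[[1,-1,0.3,0,-0.5],[1,0,0,0,0],[1,0,0,0,0]]]}}

```text
clock: 14.3
eef_pos: [0.4976, -0.1909, 0.1252]
orientation: [0.472, 3.104, -0.001]
wrist_force: [9.4, -0.2, -4.5]
width: 0.0
gripper_force: 4.3
```

Call:
{"name": "apply_moves", "arguments": {"steps": [[[1,-1,0.3,0,-0.5],[1,0,0,0,0],[1,0,0,0,0]]]}}

```text
clock: 14.6
eef_pos: [0.4967, -0.1907, 0.1252]
orientation: [0.485, 3.101, -0.001]
wrist_force: [10.3, -1.2, -5.3]
width: 0.0
gripper_force: 4.7
```

Call:
{"name": "apply_moves", "arguments": {"steps": [[[1,-0.9,0.3,0,-0.5],[1,0,0,0,0],[1,0,0,0,0]]]}}

```text
clock: 14.9
eef_pos: [0.4959, -0.1905, 0.1253]
orientation: [0.499, 3.099, -0.001]
wrist_force: [10.2, -2.2, -5.3]
width: 0.0002
gripper_force: 5.0
```

```bash
python3 - <<'E'
from h import *
for i in range(4):
    s=sense();print(s['wrist_force'],s['eef_pos']);grab_frame('top')
E
```

```text
[10.23696797 -2.17894209 -5.30618999] [ 0.4958549  -0.19052869  0.12526257]
[10.31232596 -0.87390575 -4.74112276] [ 0.49591009 -0.19053704  0.1252672 ]
[10.27361338 -1.24555238 -6.13694928] [ 0.49588989 -0.19054946  0.12526437]
[ 9.91023463 -1.08512114 -5.34148958] [ 0.49590485 -0.19053361  0.12528515]
```

Call:
{"name": "apply_moves", "arguments": {"steps": [[[1,-0.8,0.3,0,-0.5],[1,0,0,0,0],[1,0,0,0,0]]]}}

```text
clock: 15.4
eef_pos: [0.4952, -0.1903, 0.1253]
orientation: [0.513, 3.097, -0.001]
wrist_force: [10.9, -2.0, -4.8]
width: 0.0002
gripper_force: 5.3
```

```bash
python3 - <<'E'
from h import *
F=[]
for i in range(5):
    s=sense();F.append(s['wrist_force']);grab_frame('top')
print(np.mean(F,0),np.mean(F,0)[:2]@[.948,-.318],s['eef_pos'])
E
```

```text
[10.53017354 -2.16958398 -5.08620339] 10.672532218243862 [ 0.495173   -0.19035172  0.12531548]
```

About 11 N reached. Backing off, then lifting clear.

Call:
{"name": "apply_moves", "arguments": {"steps": [[[1,5,-1.5,0,0],[1,20,-7,0,0],[1,10,-5,20,0],[1,0,0,50,0],[1,0,-20,50,0]]]}}

```text
clock: 16.15
eef_pos: [0.5282, -0.2206, 0.2421]
orientation: [-0.51, -3.097, -0.0]
wrist_force: [0.9, -0.3, -0.6]
width: 0.0005
gripper_force: 0.0
```

Call:
{"name": "apply_moves", "arguments": {"steps": [[[1,0,0,10,0],[1,0,0,0,0]]]}}

```text
clock: 16.35
eef_pos: [0.5291, -0.2228, 0.2531]
orientation: [0.514, 3.096, 0.0]
wrist_force: [0.3, 0.3, -1.0]
width: 0.0001
gripper_force: 0.0
```

```bash
python3 - <<'E'
from h import *
s=sense();w=grab_frame('wrist');save('w11',w['img']);print(s['eef_pos'],s['clock'],s['wrist_force'])
P=wcloud(w,s);z=P[...,2];rr=np.hypot(P[...,0]-.5015,P[...,1]+.117)
r=red(w['img']).astype(bool)&(abs(z-.154)<.006);v,u=np.where(r);q=np.array([wplane(w,s,a,b,.154)[:2] for a,b in zip(u,v)]);print('head',len(v),q.mean(0),cv2.minAreaRect(q.astype(np.float32)*1000),z[r].mean())
m=(abs(z-.150)<.005)&(w['img'].max(2)<70)&(rr<.085)&(rr>.058);v,u=np.where(m);p=wplane(w,s,u.mean(),v.mean(),.15);print(len(v),p,np.degrees(np.arctan2(p[1]+.117,p[0]-.5015)))
E
```

```text
[ 0.52910167 -0.22279201  0.25311303] 16.35 [ 0.31258639  0.27203215 -0.9601839 ]
head 1823 [ 0.50223361 -0.11879889] ((502.1622314453125, -118.15814208984375), (24.57560920715332, 50.04058074951172), 4.076629638671875) 0.1540051657728748
331 [ 0.47900123 -0.1855102   0.15      ] -108.18019213628835
```

View pics/w11.png

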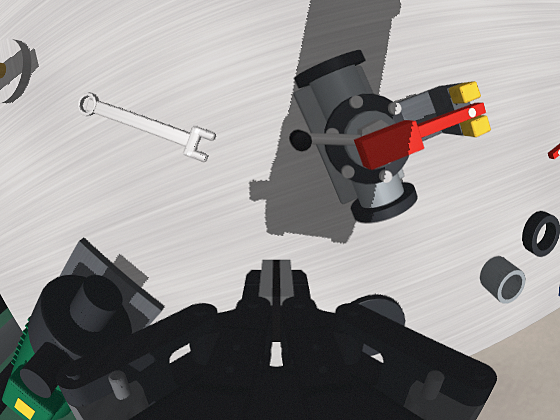

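The key is seated, with its head top at 154 mm at (388,143) and its arm between the cheeks. The knob is at (300,140), about 43° clockwise of where it started, and the gripper is clear.

```bash
python3 -c "
from plant import *
print(finish_job())"
```

```text
the job is handed in; nothing more can be done
None
```

The job is handed in: the key is seated on the tang with its arm in the fork, the jam nut is tightened to about 10.7 N measured at the knob, and the arm stands clear after about 16 s. I did not measure the screw's own turn after tightening, as the seated key covers the tang, but the key's heading stayed within about a degree.

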